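# Close the draft shield and tare the balance

## Task

Ready the balance for weighing into the cup that already stands on its pan: with the fingertips push the sliding glass top of the draft shield fully shut, and only then press the tare key - the wide bar-shaped key in the row at the front - lightly all the way down, let it come up and draw the hand back. Press no other key and pick nothing up: the cup, the weights, jars and tools around the balance stay where they stand.

Things in the scene. Friction and masses are not known exactly. Their poses are not given: they have to be found in the camera images.
- balance: laboratory balance fixed to the bench, 300 mm deep (x, from keys to back), 210 wide (y); origin under its centre, z up. Front deck 55 mm high from x = -150 to -20 mm; four keys 48 mm apart across it at x = -115, y = -72 to 72 (which is where varies), a display behind them. Glass draft shield from x = -20 to 148 mm, 184 wide, top 164 mm above the bench
- draft_top (a joint): sliding glass top of the draft shield, 168 x 196 mm, 6 mm thick, upper face 170 mm above the bench. 0 = fully shut; value in m grows as it slides along the balance's +x, up to 0.11. Slides with about 1.2 N friction, stays where it is left, hard stop at 0.
- rail_top (a point): centre of the upper edge of the push rail on the sliding top: an upright grey bar 12 mm thick (along balance x), 100 mm long (along y), 28 mm high, rising from the glass; it travels with the top, so there is glass 28 mm below this point behind the rail
- tare_top (a point): centre of the upper face of the tare key: the only wide bar-shaped key, 16 x 32 mm (long along balance y), white plastic like the others, about 65 mm above the bench
- key_tare (a joint): travel of the tare key. Stands 9 mm proud of the balance deck; joint value 0 at rest, grows as it is pressed down, 0.005 m fully down. A spring resists with about 1.2 N at first and 4.2 N fully down and lifts it again; about 3 to 6 N is a light press, over 20 N is rough
- round_top (a point): centre of the upper face of the plain round key, 18 mm across; leave alone
- key_round (a joint): travel of the plain round key. Stands 9 mm proud of the balance deck; joint value 0 at rest, grows as it is pressed down, 0.005 m fully down.
- square_top (a point): centre of the upper face of the square key, 16 x 16 mm; leave alone
- key_square (a joint): travel of the square key. Stands 9 mm proud of the balance deck; joint value 0 at rest, grows as it is pressed down, 0.005 m fully down.
- ring_top (a point): centre of the upper face of the round key with a dark disc in its top, 18 mm across; leave alone
- key_ring (a joint): travel of the round key with a dark disc. Stands 9 mm proud of the balance deck; joint value 0 at rest, grows as it is pressed down, 0.005 m fully down.
- cup: empty white weighing cup, 48 mm across and 35 mm tall, standing loose on the balance's round pan inside the glass shield (pan 68 mm above the bench); origin at the centre of its underside
- weight_a: small steel calibration weight with a knob, 24 mm across and 34 mm tall, loose on the balance's deck beside the display, near the left end of the key row; origin at the centre of its underside
- weight_b: larger steel calibration weight, 30 mm across, 42 mm tall, loose on the bench left of the balance; origin at the centre of its underside
- jar: white jar with green lid, 80 mm across, 110 mm tall, loose on the bench left of the balance; origin at the centre of its underside
- flask: amber bottle, 52 mm across, 120 mm tall, loose on the bench right of the balance; origin at the centre of its underside
- mortar: white ceramic mortar bowl, 90 mm across, 50 mm tall, loose on the bench right of the balance; origin at the centre of its underside
- spatula: spatula 170 mm long (black handle, flat steel blade 65 mm wide) lying on the bench right of the balance, near its front; origin at the middle of its underside
Mind the look-alikes: they are no part of the job. What is shaped like the cup but blue or red is not meant.

How it is judged:
On the way, in this order (a step that is already met when the one before it is completed fails the run):
1. the sliding top is fully shut (within 6 mm) (value of joint draft_top below 0.006 m), for 0.2 s.
2. the fingers press the tare key down (at least 3 of its 5 mm) with the top shut (value of joint key_tare above 0.003 m and contact force between the fingers and key_tare above 0.5 N and value of joint draft_top below 0.006 m), for 0.1 s.
At the end, for the whole second after the job is handed in: The sliding top is shut within 6 mm, all keys are up (within 1 mm), the cup stands still within 8 mm and every bystander within 10 mm of where it started (value of joint draft_top below 0.006 m and value of joint each of key_tare, key_round, key_square, key_ring below 0.001 m and not (distance of weight_a from where it was at the start of the episode above 0.01 m) and not (distance of weight_b from where it was at the start of the episode above 0.01 m) and not (distance of jar from where it was at the start of the episode above 0.01 m) and not (distance of flask from where it was at the start of the episode above 0.01 m) and not (distance of mortar from where it was at the start of the episode above 0.01 m) and not (distance of spatula from where it was at the start of the episode above 0.01 m) and not (distance of cup from where it was at the start of the episode above 0.008 m) and linear speed of cup below 0.01 m/s); the robot touches nothing.
It fails at once if a key other than the tare key is pressed (2 mm or more) (value of joint any of key_round, key_square, key_ring above 0.002 m).
It fails at once if the tare key is pressed while the top is still open (value of joint key_tare above 0.003 m and value of joint draft_top above 0.008 m).
It fails at once if the tare key is pressed roughly (over 20 N) (contact force between the arm and key_tare above 20 N).
It fails at once if the cup on the pan is moved more than 8 mm or tipped (distance of cup from where it was at the start of the episode above 0.008 m or angle between cup's own z axis and vertical above 0.2 rad).
It fails at once if something else around the balance is moved more than 10 mm or lifted (distance of any of weight_a, weight_b, jar, flask, mortar, spatula from where it was at the start of the episode above 0.01 m).
It also fails if it takes over 43 s, if anything falls off the work surface, if the arm or the gripper's body presses on something with over 40 N, if the wrist force passes 120 N, or if a joint passes its speed limit or range.

## Robot

A 7-joint arm with a two-finger parallel gripper is mounted at the origin on the work surface. World frame = base frame: x ahead of the robot, y to its left, z up, the work surface at z = 0. Lengths are in m, angles in rad, forces in N, time in s.
With the tool pointing down it reaches from about 0.4 to 0.85 m from the base axis. Payload 10.4 kg.
Tool frame: the origin (TCP) lies midway between the tips of the shut fingers; the grasp point (between the pads) lies 19 mm behind it; z points along the fingers, y is the line along which they close (so a half turn about z gives the same grasp; the last joint's range is limited). The gripper opens to 85 mm and grips with 20 to 120 N. Pads are 22 mm wide; open, the fingers measure 114 mm over their backs; the gripper's body (76 mm by 85 mm) begins 54 mm behind the grasp point. The pads swing forward as they close: fully open they stand 13 mm farther back than shut.
Start: joints at [-1.193, 0.332, -0.065, 1.46, 0.022, 1.35, -0.088], TCP at [0.244, 0.575, 0.231] pointing down, gripper open.
Joint ranges: [-2.6, 2.6], [-0.5, 2.12], [-1.47, 1.34], [0.16, 2.42], [-1.27, 4.41], [0.06, 2.06], [-2.6, 2.6]. Speed limits (rad/s): [2.22, 2.22, 2.79, 2.79, 3.14, 3.14, 3.14].

## Interface

Orientations are given as a unit quaternion [x, y, z, w].
In Python, from workcell import get_obs, camera, camera_params, hand_in gives the robot as it stands.
- The arm moves only by the tool carry_out, never from a script. Its argument "commands" is a list that holds one entry, the list of rows, each a list of 6 numbers: the shift along the tool's x, y, z in units of 40 mm (1.0 is 40 mm), then the turn, a rotation vector about the tool's x, y, z in units of 6 degrees (1.0 is 6 degrees). In form: [[[x, y, z, ax, ay, az], ...]]. A call has 1 to 20 rows; each row shifts and turns the commanded pose from where the row before left it, along the tool's axes as they then stand; what a row does not reach is not made up. A row lasts 1/12 s, in which the tool goes at most 41.7 mm and 7.16 degrees, less where a joint would pass 70% of its speed; a pose out of reach is approached as far as the arm can. A call is refused whole if a number of a shift passes 1 or a number of a turn 1, either way. A call with a gripper value outside its range is refused whole. "hand" is the closure, from -1 (fully open) to 1 (shut), set as the call begins (left out, the last holds). The fingers move at their own pace and stop on an object; "force" is the grip in N (left out, the last holds). Time passes only in rows, so rows that do not move let the fingers close. It gives the time, the measured TCP pose, the force, the opening and the grip force at its end, in the units of the state.
- get_obs(): the state, without advancing time (a new reading comes with each control period).
- camera(name): name is "scene" or "side" or "wrist"; returns the picture (400x640x3 uint8, red, green, blue); there is no depth.
- camera_params(name): a dict with "mtx" (3x3 intrinsics, pixels), "R" (3x3) and "t" (3): a world point X has camera coordinates R X + t. Camera axes: x right, y down, z forward; pixel columns grow to the right and rows downward; lengths in m; the calibration is good to about 2 mm. The wrist camera is an equidistant fisheye: a pixel r from the principal point sees the ray r / f radians off the axis. A picture is of the moment at which its call begins: read the wrist's pose just before it. camera_params takes no time and is no camera call; for the wrist camera it gives the pose at the moment of the call.
- hand_in(): hands the job in; it is judged then, once.
The state is a dict: "clock": time; "joint_pos": joint angles; "joint_velocities": joint speeds; "tau": joint torques, N m; "position": TCP position; "ee_rot": TCP orientation; "ft_force": force on the tool from outside, world axes, zero at the start; "torque": the same for the moment, N m; "grip_width": opening from 0.0 (shut) to 1.0 (fully open); "grasp_force": force on a finger pad.
Only numpy, scipy, OpenCV 4.12 (cv2) and the standard library are available. Lean on these libraries where they do the work, as an engineer would, in place of code of your own. Each camera call takes 0.05 s, during which the arm holds its last target. There are 200 camera calls.

## Working session

There is one attempt and no reset: what is moved stays moved. The work goes in short steps, Python scripts to look and compute and a tool call to move; the robot and the scene stay as the last step left them, time stands still between calls to the robot, and variables do not carry over. Pictures are saved under pics/ and viewed, at most 10 in all, crops included, and the job is handed in when it is done.

Besides the shell and the picture viewer there is one more tool, called after "Call:" as name(argument=value, ...) on one line, values as JSON. carry_out: Moves the arm, as the interface text tells. Its arguments: {"type":"object","properties":{"commands":{"type":"array"},"hand":{"type":"number"},"force":{"type":"number"}},"required":["commands"]}

```bash
mkdir -p pics; ls; python3 - <<'E'
from workcell import *
import cv2
o=get_obs();print(o['clock'],o['position'],o['ee_rot'],o['grip_width'])
for n in("scene","side"):
    cv2.imwrite(f"pics/{n}0.png",camera(n)[:,:,::-1]);p=camera_params(n);print(n,p)
E
```

```text
pics
0.0 [0.24369516 0.57511708 0.23050173] [ 1.99057593e-01  9.79987520e-01 -7.22104131e-04 -1.18907412e-04] 1.0008303398363536
scene {'mtx': array([[388.89619597,   0.        , 317.13218937],
       [  0.        , 388.89619597, 197.88169028],
       [  0.        ,   0.        ,   1.        ]]), 'R': array([[-0.57797715,  0.81601141, -0.00823428],
       [ 0.62774196,  0.43813417, -0.64341159],
       [-0.52142348, -0.3770462 , -0.76547614]]), 't': array([ 0.35094916, -0.29002496,  1.22141601])}
side {'mtx': array([[410.13235068,   0.        , 318.05854876],
       [  0.        , 410.13235068, 191.37728479],
       [  0.        ,   0.        ,   1.        ]]), 'R': array([[-0.8219861 , -0.5695062 ,  0.00124247],
       [-0.42356691,  0.6098861 , -0.66979849],
       [ 0.38069663, -0.55109132, -0.74254188]]), 't': array([0.49882831, 0.32677232, 0.64175075])}
```

View pics/scene0.png

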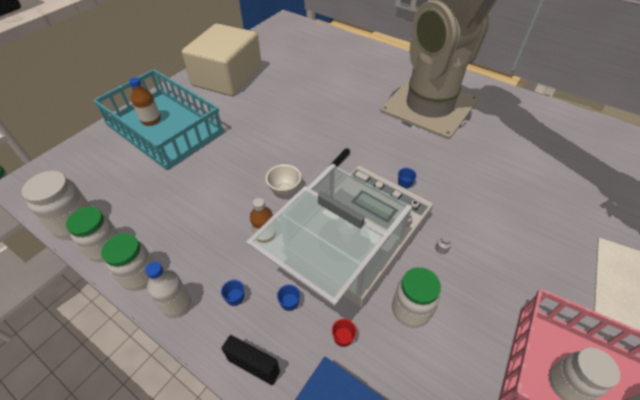

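View pics/side0.png

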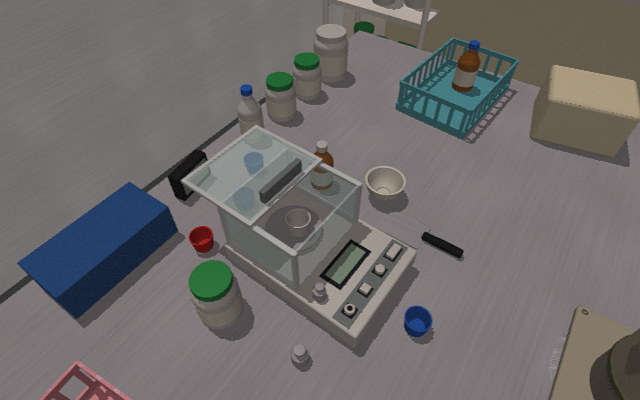

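The side view shows the key row from (349,309) to (394,252), with the rail at about (281,180). In the scene view the rail is at about (340,209). I'll enlarge both.

```bash
python3 - <<'E'
import cv2
a=cv2.imread('pics/side0.png')[120:345,175:425];b=cv2.imread('pics/scene0.png')[155:305,240:440]
cv2.imwrite('pics/c1.png',cv2.resize(a[100:225,120:250],None,fx=4.6,fy=4.6,interpolation=cv2.INTER_CUBIC))
a2=cv2.resize(a[0:120,0:200],(800,480),interpolation=cv2.INTER_CUBIC)
cv2.imwrite('pics/c2.png',cv2.resize(b,(800,600),interpolation=cv2.INTER_CUBIC))
cv2.imwrite('pics/c3.png',a2)
E
```

```text
(no output)
```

View pics/c1.png

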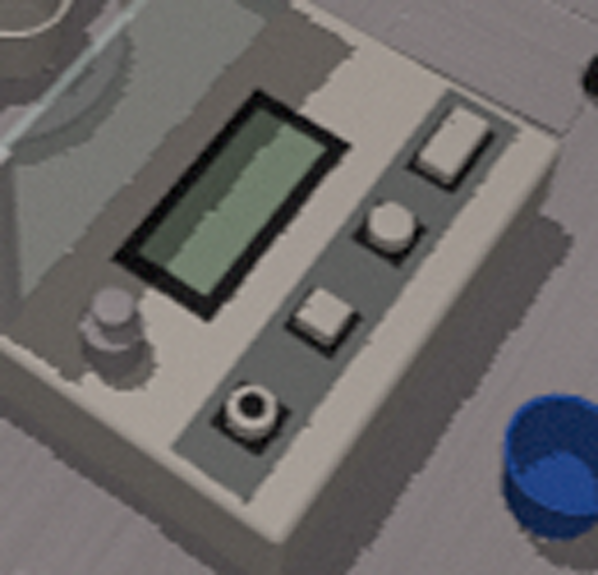

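View pics/c2.png

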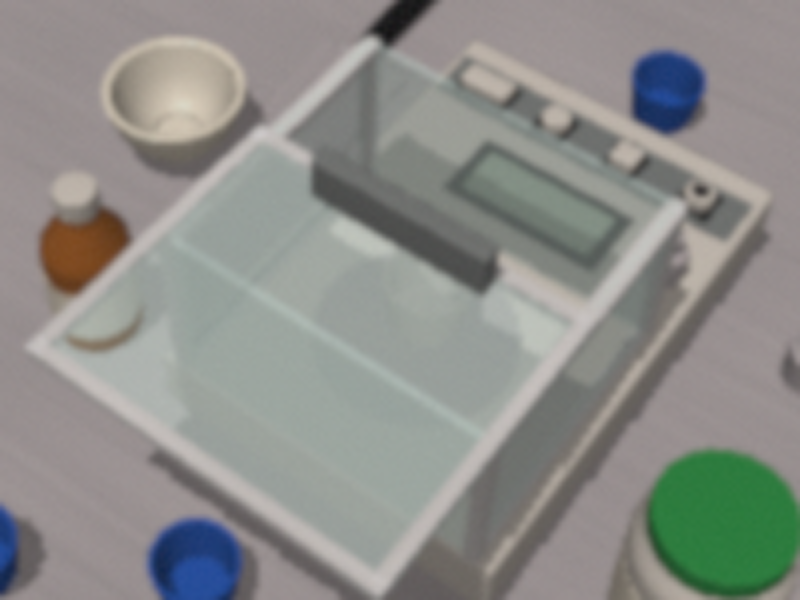

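View pics/c3.png

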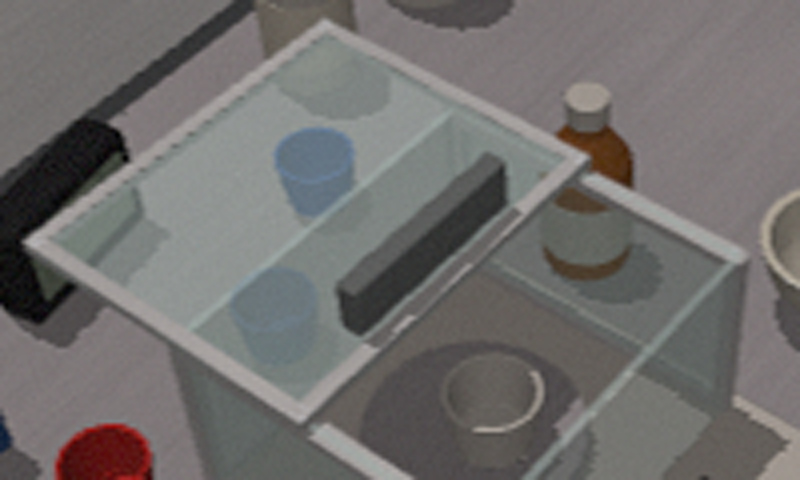

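```bash
cat > h.py <<'E'
import numpy as np
from workcell import *
def ray(n,uv,z):
    p=camera_params(n);R=np.array(p['R']);t=np.array(p['t'])
    c=-R.T@t;d=R.T@np.linalg.solve(p['mtx'],[uv[0],uv[1],1.])
    return c+d*(z-c[2])/d[2]
def s1(x,y):return(295+x/4.6,220+y/4.6)
def s3(x,y):return(175+x/4,120+y/4)
def c2(x,y):return(240+x/4,155+y/4)
E
python3 - <<'E'
from h import *
np.set_printoptions(precision=4,suppress=True)
K=dict(tare=((457,140),(489,82)),round=((392,225),(557,118)),square=((324,312),(629,155)),ring=((251,408),(701,193)))
P={}
for k,(a,b) in K.items():
    A=ray('side',s1(*a),.065);B=ray('scene',c2(*b),.065);P[k]=(A+B)/2;print(k,A,B)
for k,a,b,z in(('railR',(495,160),(322,155),.198),('railL',(347,287),(492,262),.198),('glFR',(590,155),(262,135),.17),('glBR',(325,22),(38,345),.17),('glBL',(30,240),(380,590),.17)):
    A=ray('side',s3(*a),z);B=ray('scene',c2(*b),z);P[k]=(A+B)/2;print(k,A,B)
v=P['ring']-P['tare'];print('pitch',np.linalg.norm(v)/3);y=v/np.linalg.norm(v);x=np.array([y[1],-y[0],0])
r=(P['railR']+P['railL'])/2
kc=(P['ring']+P['tare'])/2
O=kc+.115*x
print('yaw',np.degrees(np.arctan2(x[1],x[0])),'O',O,'rail',r)
for k in P:print(k,'bal',(P[k]-O)@x,(P[k]-O)@y)
print('rail bal',(r-O)@x,(r-O)@y, 'raillen',np.linalg.norm(P['railR']-P['railL']))
print(camera_params('wrist'))
E
```

```text
tare [0.4294 0.0111 0.065 ] [0.4341 0.0118 0.065 ]
round [0.4317 0.0601 0.065 ] [0.4363 0.06   0.065 ]
square [0.4344 0.1071 0.065 ] [0.4377 0.1084 0.065 ]
ring [0.4365 0.155  0.065 ] [0.4397 0.1553 0.065 ]
railR [0.6288 0.0282 0.198 ] [0.633 0.028 0.198]
railL [0.6337 0.1228 0.198 ] [0.6411 0.1255 0.198 ]
glFR [ 0.6129 -0.0228  0.17  ] [ 0.6197 -0.0178  0.17  ]
glBR [ 0.7772 -0.0269  0.17  ] [ 0.7777 -0.0257  0.17  ]
glBL [0.7853 0.1633 0.17  ] [0.7871 0.164  0.17  ]
pitch 0.047946163584339424
yaw -2.5380151204653743 O [0.5498 0.0782 0.065 ] rail [0.6342 0.0761 0.198 ]
tare bal -0.11500000000000006 -0.07191924537650914
round bal -0.11491425120289628 -0.02329701176758191
square bal -0.11498688568454211 0.024509036272396246
ring bal -0.11500000000000006 0.07191924537650914
railR bal 0.08322519072458875 -0.046443454650236096
railL bal 0.08548345197516682 0.04976697763580521
glFR bal 0.07076400313248378 -0.0954646239279062
glBR bal 0.23207371829980034 -0.09432553098119842
glBL bal 0.23234183298195185 0.0958316797643845
rail bal 0.08435432134987784 0.0016617614927845613 raillen 0.09623693170785737
{'mtx': array([[309.7069,   0.    , 318.8988],
       [  0.    , 309.7069, 197.5597],
       [  0.    ,   0.    ,   1.    ]]), 'R': array([[ 0.3897,  0.9209, -0.001 ],
       [ 0.8832, -0.3734,  0.2839],
       [ 0.2611, -0.1115, -0.9589]]), 't': array([-0.6227, -0.0381,  0.3794])}
```

Both views agree to within 5 mm, and the key pitch (48 mm), glass size and rail length match the spec. The balance origin is at (0.550, 0.078) with yaw -2.5°, the top is about 84 mm open, and tare is at the right-hand end. I'll move above the glass behind the rail with the fingers shut.

Call:
carry_out(commands=[[[0, 0, -0.2, 0, 0, -0.85], [0, 0, -0.2, 0, 0, -0.85], [0, 0, -0.2, 0, 0, -0.85], [0, 0, -0.2, 0, 0, -0.85], [0, 0, 0, 0, 0, 0]]], hand=1, force=30)

```text
clock: 0.52
position: [0.244, 0.5759, 0.2646]
ee_rot: [0.02, 1.0, 0.001, 0.0]
ft_force: [-0.5, 0.8, 0.1]
grip_width: 0.3
grasp_force: 0.0
```

Call:
carry_out(commands=[[[-0.3, -0.3, 0, 0, 0, 0], [-0.6, -0.6, 0, 0, 0, 0], [-0.6, -0.6, 0, 0, 0, 0], [-0.6, -0.6, 0, 0, 0, 0], [-0.6, -0.6, 0, 0, 0, 0], [-0.6, -0.6, 0, 0, 0, 0], [-0.6, -0.6, 0, 0, 0, 0], [-0.6, -0.6, 0, 0, 0, 0], [-0.6, -0.6, 0, 0, 0, 0], [-0.6, -0.6, 0, 0, 0, 0], [-0.6, -0.6, 0, 0, 0, 0], [-0.6, -0.6, 0, 0, 0, 0], [-0.6, -0.6, 0, 0, 0, 0], [-0.6, -0.6, 0, 0, 0, 0], [-0.6, -0.6, 0, 0, 0, 0], [-0.6, -0.6, 0, 0, 0, 0], [-0.6, -0.6, 0, 0, 0, 0], [-0.6, -0.6, 0, 0, 0, 0], [-0.5, -0.6, 0, 0, 0, 0], [-0.2, -0.4, 0, 0, 0, 0]]])

```text
clock: 2.18
position: [0.6723, 0.0922, 0.2617]
ee_rot: [0.026, 1.0, -0.001, -0.0]
ft_force: [0.9, -0.2, -0.2]
grip_width: -0.002
grasp_force: 0.0
```

Call:
carry_out(commands=[[[0, -0.3, 0, 0, 0, 0], [0, -0.2, 0, 0, 0, 0], [0, 0, 0, 0, 0, 0], [0, 0, 0, 0, 0, 0]]])

```text
clock: 2.52
position: [0.6693, 0.077, 0.2634]
ee_rot: [0.022, 1.0, 0.0, -0.0]
ft_force: [0.3, 0.3, 0.3]
grip_width: 0.003
grasp_force: 0.0
```

Call:
carry_out(commands=[[[0, 0, 0.4, 0, 0, 0], [0, 0, 0.5, 0, 0, 0], [0, 0, 0.5, 0, 0, 0], [0, 0, 0.4, 0, 0, 0], [0, 0, 0.2, 0, 0, 0], [0, 0, 0, 0, 0, 0], [0, 0, 0, 0, 0, 0]]])

```text
clock: 3.1
position: [0.6698, 0.0771, 0.1839]
ee_rot: [0.022, 1.0, 0.0, 0.0]
ft_force: [0.5, 0.9, 0.4]
grip_width: 0.005
grasp_force: 0.0
```

```bash
python3 - <<'E'
from workcell import *
import cv2
a=camera("side");cv2.imwrite("pics/s1.png",cv2.resize(a[70:270,170:430,::-1],(780,600),interpolation=cv2.INTER_CUBIC))
E
```

```text
(no output)
```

View pics/s1.png

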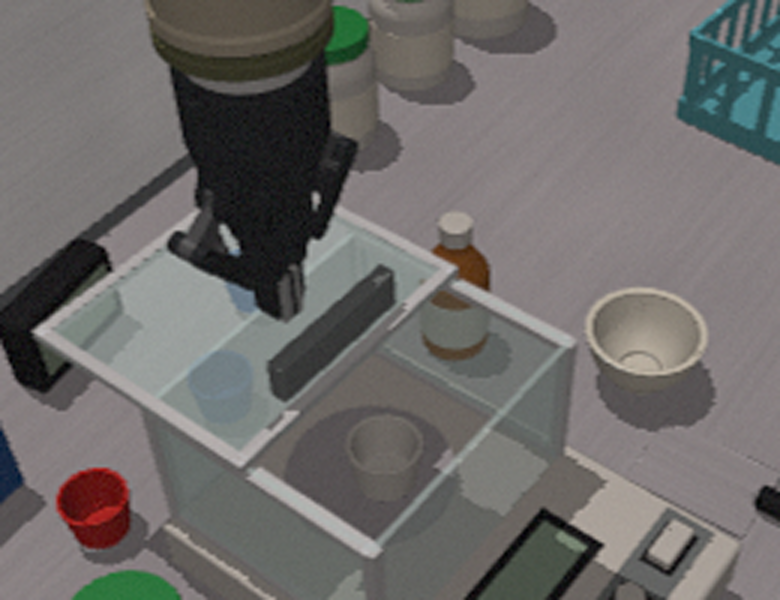

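The shut fingertips stand on the back side of the rail, at about its middle (285,305), clear of the glass. Pushing now.

Call:
carry_out(commands=[[[0.15, 0, 0, 0, 0, 0], [0.15, 0, 0, 0, 0, 0], [0.15, 0, 0, 0, 0, 0], [0.15, 0, 0, 0, 0, 0], [0.2, 0, 0, 0, 0, 0], [0.2, 0, 0, 0, 0, 0], [0.2, 0, 0, 0, 0, 0], [0.2, 0, 0, 0, 0, 0], [0.2, 0, 0, 0, 0, 0], [0.2, 0, 0, 0, 0, 0], [0.2, 0, 0, 0, 0, 0], [0.1, 0, 0, 0, 0, 0], [0.1, 0, 0, 0, 0, 0], [0.05, 0, 0, 0, 0, 0], [0.05, 0, 0, 0, 0, 0], [0, 0, 0, 0, 0, 0]]])

```text
clock: 4.48
position: [0.5777, 0.0802, 0.1832]
ee_rot: [0.022, 1.0, 0.0, -0.0]
ft_force: [-0.1, 0.2, 0.4]
grip_width: -0.006
grasp_force: 0.0
```

Call:
carry_out(commands=[[[0.05, 0, 0, 0, 0, 0], [0.05, 0, 0, 0, 0, 0], [0.05, 0, 0, 0, 0, 0], [0.05, 0, 0, 0, 0, 0], [0, 0, 0, 0, 0, 0], [0, 0, 0, 0, 0, 0]]])

```text
clock: 4.98
position: [0.5697, 0.0805, 0.1832]
ee_rot: [0.022, 1.0, 0.0, -0.0]
ft_force: [-0.1, 0.5, -0.3]
grip_width: -0.006
grasp_force: 0.0
```

Not yet at the stop, so I'll keep going in small steps and watch the force.

Call:
carry_out(commands=[[[0.05, 0, 0, 0, 0, 0], [0.05, 0, 0, 0, 0, 0], [0, 0, 0, 0, 0, 0], [0, 0, 0, 0, 0, 0]]])

```text
clock: 5.32
position: [0.5658, 0.0806, 0.1833]
ee_rot: [0.022, 1.0, 0.0, -0.0]
ft_force: [0.4, -0.0, -0.0]
grip_width: 0.001
grasp_force: 0.0
```

```bash
python3 - <<'E'
from workcell import *
import cv2
a=camera("side");print(get_obs()['ft_force']);cv2.imwrite("pics/s2.png",cv2.resize(a[110:310,180:440,::-1],(780,600),interpolation=cv2.INTER_CUBIC))
E
```

```text
[-0.26985336 -0.28910404 -0.16467871]
```

View pics/s2.png

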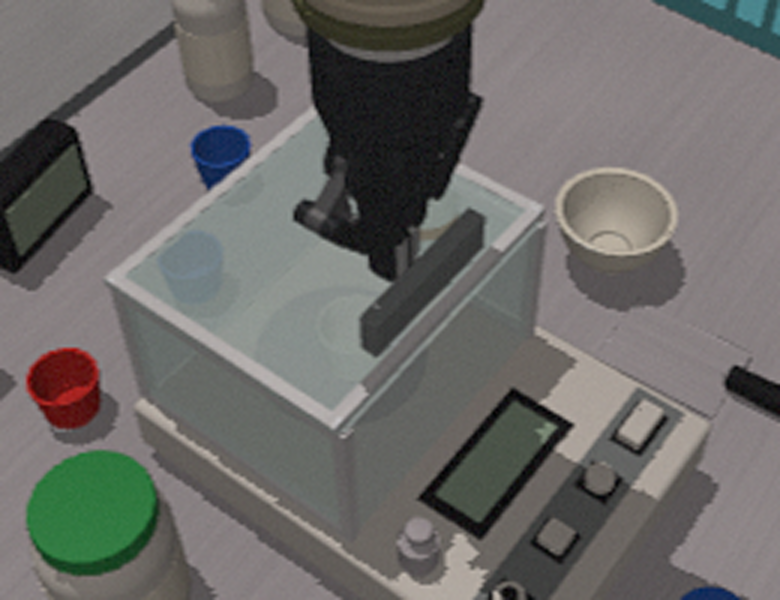

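The top is nearly shut, with a sliver left at the front edge near (345,425). I'll keep pushing until the force rises.

Call:
carry_out(commands=[[[0.05, 0, 0, 0, 0, 0], [0.05, 0, 0, 0, 0, 0], [0, 0, 0, 0, 0, 0], [0, 0, 0, 0, 0, 0]]])

```text
clock: 5.7
position: [0.5636, 0.0806, 0.1835]
ee_rot: [0.023, 1.0, 0.0, 0.002]
ft_force: [9.8, -0.6, -6.5]
grip_width: 0.001
grasp_force: 5.1
```

Call:
carry_out(commands=[[[0.05, 0, 0, 0, 0, 0], [0, 0, 0, 0, 0, 0], [0, 0, 0, 0, 0, 0]]])

```text
clock: 5.95
position: [0.5636, 0.0806, 0.1837]
ee_rot: [0.023, 1.0, 0.0, 0.004]
ft_force: [21.0, 0.9, -12.6]
grip_width: 0.003
grasp_force: 10.4
```

At the stop (the force rises without motion). Backing off and lifting.

Call:
carry_out(commands=[[[-0.2, 0, 0, 0, 0, 0], [-0.3, 0, 0, 0, 0, 0], [0, 0, -0.4, 0, 0, 0], [0, 0, -0.6, 0, 0, 0], [0, 0, -0.6, 0, 0, 0], [0, 0, -0.4, 0, 0, 0], [0, 0, 0, 0, 0, 0], [0, 0, 0, 0, 0, 0]]])

```text
clock: 6.62
position: [0.5802, 0.08, 0.264]
ee_rot: [0.022, 1.0, 0.0, 0.001]
ft_force: [-0.7, 0.3, -1.0]
grip_width: 0.003
grasp_force: 0.0
```

Call:
carry_out(commands=[[[0.3, -0.2, 0, 0, 0, 0], [0.5, -0.3, 0, 0, 0, 0], [0.5, -0.3, 0, 0, 0, 0], [0.5, -0.3, 0, 0, 0, 0], [0.5, -0.3, 0, 0, 0, 0], [0.5, -0.3, 0, 0, 0, 0], [0.4, -0.2, 0, 0, 0, 0], [0.3, 0, 0, 0, 0, 0], [0, 0, 0, 0, 0, 0], [0, 0, 0, 0, 0, 0], [0, 0, 0, 0, 0, 0]]])

```text
clock: 7.53
position: [0.437, 0.0105, 0.2628]
ee_rot: [0.022, 1.0, -0.0, -0.0]
ft_force: [0.0, 0.6, -0.3]
grip_width: -0.001
grasp_force: 0.0
```

Call:
carry_out(commands=[[[0.12, 0, 0.4, 0, 0, 0], [0, 0, 0.6, 0, 0, 0], [0, 0, 0.6, 0, 0, 0], [0, 0, 0.6, 0, 0, 0], [0, 0, 0.6, 0, 0, 0], [0, 0, 0.6, 0, 0, 0], [0, 0, 0.4, 0, 0, 0], [0, 0, 0.2, 0, 0, 0], [0, 0, 0.1, 0, 0, 0], [0, 0, 0, 0, 0, 0], [0, 0, 0, 0, 0, 0]]])

```text
clock: 8.45
position: [0.4326, 0.0106, 0.0999]
ee_rot: [0.022, 1.0, 0.0, 0.0]
ft_force: [-0.8, 1.3, 0.0]
grip_width: 0.003
grasp_force: 0.0
```

```bash
python3 - <<'E'
from workcell import *
import cv2
a=camera("side");cv2.imwrite("pics/s3.png",cv2.resize(a[150:330,230:464,::-1],(780,600),interpolation=cv2.INTER_CUBIC))
E
```

```text
(no output)
```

View pics/s3.png

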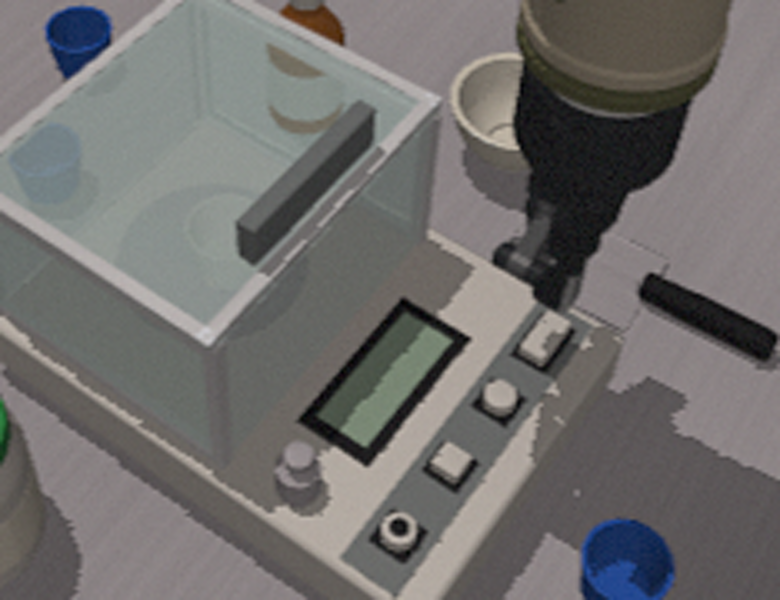

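The top is shut flush and the fingertips hang over the wide key at (545,340). Descending gently.

Call:
carry_out(commands=[[[0, 0, 0.3, 0, 0, 0], [0, 0, 0.3, 0, 0, 0], [0, 0, 0.15, 0, 0, 0], [0, 0, 0, 0, 0, 0], [0, 0, 0, 0, 0, 0]]])

```text
clock: 8.92
position: [0.4322, 0.0106, 0.0698]
ee_rot: [0.022, 1.0, 0.0, 0.0]
ft_force: [-0.4, -0.1, 0.2]
grip_width: 0.001
grasp_force: 0.0
```

Call:
carry_out(commands=[[[0, 0, 0.05, 0, 0, 0], [0, 0, 0.05, 0, 0, 0], [0, 0, 0.05, 0, 0, 0], [0, 0, 0, 0, 0, 0], [0, 0, 0, 0, 0, 0]]])

```text
clock: 9.33
position: [0.4324, 0.0106, 0.0636]
ee_rot: [0.022, 1.0, 0.0, 0.0]
ft_force: [1.6, 0.6, 2.9]
grip_width: 0.004
grasp_force: 1.0
```

Call:
carry_out(commands=[[[0, 0, 0.03, 0, 0, 0], [0, 0, 0.03, 0, 0, 0], [0, 0, 0, 0, 0, 0], [0, 0, 0, 0, 0, 0], [0, 0, 0, 0, 0, 0]]])

```text
clock: 9.75
position: [0.4323, 0.0106, 0.0611]
ee_rot: [0.022, 1.0, 0.0, 0.0]
ft_force: [2.2, 1.1, 3.7]
grip_width: 0.003
grasp_force: 1.7
```

Call:
carry_out(commands=[[[0, 0, 0.025, 0, 0, 0], [0, 0, 0.015, 0, 0, 0], [0, 0, 0, 0, 0, 0], [0, 0, 0, 0, 0, 0], [0, 0, 0, 0, 0, 0]]])

```text
clock: 10.17
position: [0.4324, 0.0106, 0.0599]
ee_rot: [0.022, 1.0, 0.0, 0.0]
ft_force: [-1.1, 0.3, 12.6]
grip_width: -0.003
grasp_force: 6.2
```

The key is at the bottom (5 mm down, 12.6 N, below 20). Releasing and drawing back.

Call:
carry_out(commands=[[[0, 0, -0.1, 0, 0, 0], [0, 0, -0.2, 0, 0, 0], [0, 0, -0.5, 0, 0, 0], [0, 0, -0.7, 0, 0, 0], [0, 0, -0.7, 0, 0, 0], [0, 0, -0.7, 0, 0, 0], [0, 0, -0.7, 0, 0, 0], [0, 0, -0.5, 0, 0, 0], [0, 0, -0.3, 0, 0, 0], [0, 0, 0, 0, 0, 0], [0, 0, 0, 0, 0, 0], [0, 0, 0, 0, 0, 0]]])

```text
clock: 11.17
position: [0.4312, 0.0104, 0.2342]
ee_rot: [0.022, 1.0, -0.0, -0.001]
ft_force: [0.1, 0.5, -0.7]
grip_width: -0.001
grasp_force: 0.0
```

```bash
python3 - <<'E'
from workcell import *
import cv2
a=camera("side");cv2.imwrite("pics/s4.png",cv2.resize(a[120:345,175:475,::-1],(800,600),interpolation=cv2.INTER_CUBIC))
E
```

```text
(no output)
```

View pics/s4.png

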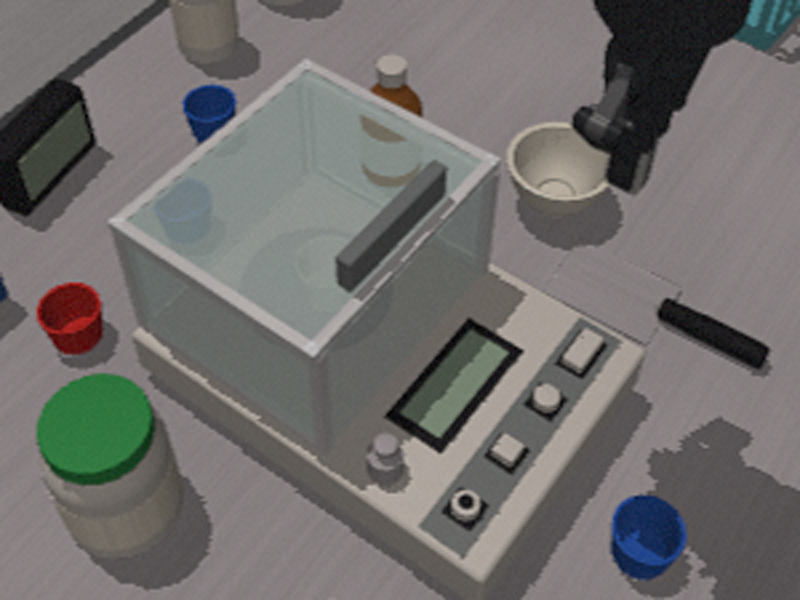

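The top is shut, all four keys are up (tare at (582,352)), everything else stands in place and the hand is clear. Handing in.

```bash
python3 -c "
from workcell import *
print(hand_in())"
```

```text
the job is handed in; nothing more can be done
None
```

The draft shield top is pushed fully shut, the tare key was then pressed all the way down (about 12.6 N, above the 3–6 N light press but under the 20 N limit) and came back up, and the job is handed in; no verdict was returned.

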